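# Hang a second slide rack on the drying hook and bring the pair home

### The job

Lift the rinsed slide rack with the blue paddle out of the glass dish and hang it on the drying hook in front of the rack already there, with the bar running through its bail and its shoe fully down on the bar behind the upturned end. Then, keeping it on the bar, slide both racks gently back, blue against green, until they press firmly against the stop collar, and let go, so that both hang straight and drip into the tray. Do not lift the green rack off the bar or knock it off, do not use force, and leave the dish, beaker, vial and timer where they are.

Things in the scene. Friction and masses are not known exactly. Their poses are not given: they have to be found in the camera images.
- wet_rack: Slide rack to be hung up: white, glass slides, blue paddle on top. Origin: centre of its underside, z up. Body 34 (x) x 80 (y) x 28 mm. A wire bail rises from its ends (y = +-38 mm) to the shoe at the top centre, leaving a window from z = 29 to 68 mm, 72 mm wide, for the bar to pass along x. Starts standing in the dish. 0.09 to 0.18 kg.
- wet_shoe (a point): Seat of the blue rack's white shoe, 82 mm above the rack's underside; rests on the bar's top edge. The shoe is an upside-down channel, 38 mm long (x), 17.5 mm wide, top at 88 mm. Slot 8.5 mm wide (y); its cheeks flare below into a mouth about 18 mm wide, 14 mm under the seat.
- wet_paddle (a point): Grip point on the blue paddle, 110 mm above the rack's underside. Paddle 38 (x) x 12 (y) mm, 88 to 130 mm above the underside; grip it across its 12 mm, fingers closing along y.
- hung_rack: Same rack with a green paddle, already on the bar: shoe seated, axes as the stand's, short of the stop collar. Only hooked over the bar; slides along it with light friction (under 0.7 N). Origin: centre of its underside. Shoes and paddles (38 mm long each) meet when the racks are 38 mm apart along the bar.
- drying_stand: Stand, fixed. Origin: underside of its base, below the bar, z up. White drip tray x = -64 to +54 mm, 22 mm high; post at x = +72 mm. A flat steel bar, 6 mm thick (y), 14 mm high, top edge at z = 140 mm, runs from the post along -x; it springs down about 1 mm per 4 N at its end, not along x. A seated rack has its underside at z = 58 mm. Up to 20 N does no harm.
- hook_end (a point): On the bar's top edge at the inner side of its upturned end (x = -96.5 mm in the stand's frame), axes as the stand's: +x runs along the bar to the stop collar. The end rises 10 mm above the top edge, 7 mm thick. The collar, dark steel with an upright plate 45 mm above the bar, was clamped by hand behind the green rack: its face is 106 to 131 mm from here, not reported; find it by touch.
- rinse_dish: Open glass dish, outside 58 (x) x 106 (y) x 36 mm, walls and floor 4 mm, loose on the bench. Origin: centre of its underside. The blue rack stands in it with about 7 mm of play all round.
- beaker: Empty glass beaker, 44 mm across, 58 mm high, origin at the centre of its underside. Bystander.
- sample_vial: Small vial with a light-blue cap, 25 mm across, 48 mm high, origin at the centre of its underside. Bystander.
- lab_timer: White bench timer, 64 x 60 x 20 mm, origin at the centre of its underside. Bystander.
There are look-alikes about, which are no part of the job. What is shaped like the rinse_dish but red or turquoise is not meant.

How it is judged:
On the way, in this order (a step that is already met when the one before it is completed fails the run):
1. the blue rack is lifted clear of the dish (z of wet_rack in the frame of rinse_dish above 0.04 m and contact force between wet_rack and rinse_dish below 0.01 N), for 0.1 s.
2. the blue rack's shoe sits on the bar, between the upturned end and the green rack (z of wet_rack in the frame of drying_stand between 0.054 and 0.062 m and y of wet_rack in the frame of drying_stand between -0.005 and 0.005 m and x of wet_rack in the frame of drying_stand between -0.08 and -0.04 m and angle between wet_rack's own z axis and vertical below 0.1 rad and angle between the x axis of wet_rack and the x axis of drying_stand, either way round below 0.12 rad and contact force between wet_rack and drying_stand above 0.3 N), for 0.1 s.
3. the blue rack presses the green one against the stop collar (more than 1.5 N between the racks; sliding takes under 0.7 N) (z of wet_rack in the frame of drying_stand between 0.054 and 0.062 m and y of wet_rack in the frame of drying_stand between -0.005 and 0.005 m and x of wet_rack in the frame of drying_stand between -0.056 and -0.014 m and angle between wet_rack's own z axis and vertical below 0.1 rad and angle between the x axis of wet_rack and the x axis of drying_stand, either way round below 0.12 rad and contact force between wet_rack and hung_rack above 1.5 N), for 0.1 s.
At the end, for the whole second after the job is handed in: Both racks hang straight and at rest on the bar over the tray (underside within 4 mm of the seated height, 5 mm sideways of the bar, tilt under 0.1 rad, turned under 0.12 rad), blue in front of green, shoe against shoe (gap under 4 mm), where the collar stopped them (z of wet_rack in the frame of drying_stand between 0.054 and 0.062 m and y of wet_rack in the frame of drying_stand between -0.005 and 0.005 m and x of wet_rack in the frame of drying_stand between -0.056 and -0.014 m and angle between each of wet_rack, hung_rack's own z axis and vertical below 0.1 rad and angle between the x axis of each of wet_rack, hung_rack and the x axis of drying_stand, either way round below 0.12 rad and z of hung_rack in the frame of drying_stand between 0.054 and 0.062 m and y of hung_rack in the frame of drying_stand between -0.005 and 0.005 m and x of hung_rack in the frame of drying_stand between -0.018 and 0.024 m and x of wet_rack in the frame of hung_rack between -0.042 and -0.034 m and linear speed of each of wet_rack, hung_rack below 0.03 m/s); the robot touches nothing.
It fails at once if the green rack is lifted off the bar, tipped or knocked off (z of hung_rack in the frame of drying_stand above 0.064 m or z of hung_rack in the frame of drying_stand below 0.05 m or angle between hung_rack's own z axis and vertical above 0.2 rad).
It fails at once if the racks are forced together with over 20 N (contact force between wet_rack and hung_rack above 20 N).
It fails at once if the blue rack is forced on the bar or stand with over 20 N (contact force between wet_rack and drying_stand above 20 N).
It fails at once if the dish, beaker, vial or timer is moved by over 25 mm (distance of any of rinse_dish, beaker, sample_vial, lab_timer from where it was at the start of the episode above 0.025 m).
It also fails if it takes over 54 s, if anything falls off the work surface, if the arm or the gripper's body presses on something with over 40 N, if the wrist force passes 120 N, or if a joint passes its speed limit or range.

### The arm

A 7-joint arm with a two-finger parallel gripper is mounted at the origin on a cart in front of the work surface, level with it; the furniture and walls round the work are solid. World frame = base frame: x ahead of the robot, y to its left, z up, the work surface at z = 0. Lengths are in m, angles in rad, forces in N, time in s.
With the tool pointing down it reaches from about 0.4 to 0.875 m from the base axis. Payload 4.4 kg.
Tool frame: the origin (TCP) lies where the fingers leave the gripper's body, on its centre line; the fingertips stand 73 mm ahead of it and the grasp point (between the pads) lies 54 mm ahead of it; z points along the fingers, y is the line along which they close (so a half turn about z gives the same grasp; the last joint's range is limited). The gripper opens to 85 mm and grips with 20 to 120 N. Pads are 22 mm wide; open, the fingers measure 114 mm over their backs; the gripper's body (76 mm by 85 mm) begins 54 mm behind the grasp point. The pads swing forward as they close: fully open they stand 13 mm farther back than shut.
Start: joints at [-1.302, 0.628, 0.038, 1.517, -0.027, 0.996, -0.02], TCP at [0.214, 0.614, 0.304] pointing down, gripper open.
Joint ranges: [-3.06, 3.06], [-0.37, 2.12], [-1.25, 1.32], [0.18, 2.47], [-1.1, 4.24], [0.23, 1.98], [-2.94, 2.94]. Speed limits (rad/s): [2.57, 2.57, 3.14, 3.14, 3.14, 3.14, 3.14].

### API

Orientations are given as a 3x3 rotation matrix whose columns are the frame's x, y, z axes.
In Python, from station import sensors, get_image, workorder, find_in, cut_out, tip_of gives the robot as it stands.
- The arm moves only by the shell command python3 -m jog 'ROWS' [FORCE]. ROWS is JSON, a list of rows, each an object of numbers: "x", "y", "z": the shift along the world's x, y, z in mm; "yaw": the turn about the world's z in rad; "jaw": the opening, from 0 (shut) to 1 (fully open). In form: [{"x": .., "y": .., "z": .., "yaw": .., "jaw": ..}, ...]. A call has 1 to 20 rows; each row shifts and turns the commanded pose from where the row before left it; what a row does not reach is not made up. A row lasts 1/10 s, in which the tool goes at most 50 mm and 8.59 degrees, less where a joint would pass 70% of its speed; a pose out of reach is approached as far as the arm can. A call is refused whole if a number of a shift passes 50 or a number of a turn 0.15, either way. A call with a gripper value outside its range is refused whole. The fingers move at their own pace and stop on an object; FORCE is the grip in N (left out, the last holds). Time passes only in rows, so rows that do not move let the fingers close. It gives the time, the measured TCP pose, the force, the opening and the grip force at its end, in the units of the state.
- sensors.read_state(): the state, without advancing time (a new reading comes with each control period).
- get_image(name): name is "scene" or "top" or "wrist"; returns a dict with "frame" (400x640x3 uint8, red, green, blue), "mtx" (3x3 intrinsics, pixels), "dist" ([k1, k2, p1, p2, k3] as OpenCV has them; the pictures are not rectified), "cam_to_world" (4x4, takes a point from camera to world coordinates). Camera axes: x right, y up, looking along -z (the intrinsics and any distortion apply to the point x, -y, -z); pixel columns grow to the right and rows downward; lengths in m; the calibration is good to about 2 mm. A picture is of the moment at which its call begins. There is no depth.
- workorder.hand_in(): hands the job in; it is judged then, once.
Trained networks look in a picture, given as the dict that the camera call returned (one of the last four; its "shot" number tells which), for a name from the list of things; names that differ only in an ending like _2 or _b are one class to them, and where a whole thing is asked for, a point or a joint stands for the part that bears it (a point fixed in the world has none). Each returns a list of dicts, best first, with "score" (0 to 1); they miss things now and then, are a little off and sometimes report something else, mostly with a low value. They report only what shows in the picture. A call takes as long as a camera call. They do not tell look-alikes from the thing itself.
- find_in(picture, name): "box" ([centre column, centre row, width, height] as shares, 0 to 1, of the picture: columns of its width, rows of its height, round what is visible of it).
- cut_out(picture, name): "region" (400x640 bool, what is visible of it) and "box" ([centre column, centre row, width, height] as shares, 0 to 1, of the picture: columns of its width, rows of its height, round what is visible of it).
- tip_of(picture, name): "centre" ([column, row] as shares, 0 to 1, of the picture: columns of its width, rows of its height: a listed point, or the origin of a listed thing).
The state is a dict: "clock": time; "joint_positions": joint angles; "qd": joint speeds; "effort": joint torques, N m; "tcp_pos": TCP position; "orientation": TCP orientation; "ft_force": force on the tool from outside, world axes, zero at the start; "moment": the same for the moment, N m; "width": finger opening in m; "finger_force": force on a finger pad.
Only numpy, scipy, OpenCV 4.12 (cv2) and the standard library are available. Lean on these libraries where they do the work, as an engineer would, in place of code of your own. Each camera call takes 0.05 s, during which the arm holds its last target. There are 200 camera calls.

## Working session

There is one attempt and no reset: what is moved stays moved. The work goes in short steps, Python scripts to look and compute and a shell command to move; the robot and the scene stay as the last step left them, time stands still between calls to the robot, and variables do not carry over. Pictures are saved under pics/ and viewed, at most 10 in all, crops included, and the job is handed in when it is done.

```bash
mkdir -p pics
cat > h.py <<'E'
import numpy as np, cv2
from station import sensors, get_image, workorder, find_in, cut_out, tip_of
def ray(im,uv):
    p=cv2.undistortPoints(np.array([[uv]],float),im["mtx"],np.array(im["dist"],float))[0,0]
    T=np.array(im["cam_to_world"]); d=T[:3,:3]@np.array([p[0],-p[1],-1.0]); return T[:3,3],d/np.linalg.norm(d)
def onz(im,uv,z):
    o,d=ray(im,uv); return o+d*(z-o[2])/d[2]
def tri(rs):
    A=np.zeros((3,3));b=np.zeros(3)
    for o,d in rs:
        P=np.eye(3)-np.outer(d,d);A+=P;b+=P@o
    x=np.linalg.solve(A,b); return x,[np.linalg.norm((np.eye(3)-np.outer(d,d))@(x-o)) for o,d in rs]
def proj(im,X):
    T=np.linalg.inv(np.array(im["cam_to_world"])); p=T[:3,:3]@np.array(X)+T[:3,3]
    q,_=cv2.projectPoints(np.array([[p[0],-p[1],-p[2]]]),np.zeros(3),np.zeros(3),im["mtx"],np.array(im["dist"],float)); return q[0,0]
def save(im,n,box=None,s=1):
    f=im["frame"]
    if box: f=f[box[1]:box[3],box[0]:box[2]]
    cv2.imwrite("pics/"+n,cv2.resize(f[:,:,::-1],None,fx=s,fy=s,interpolation=cv2.INTER_CUBIC))
E
python3 - <<'E'
from h import *
np.set_printoptions(precision=4,suppress=True)
I={c:get_image(c) for c in("scene","top")}
for c in I: save(I[c],c+".png"); print(c,I[c]["cam_to_world"][:3,3])
for n in["wet_shoe","wet_paddle","hook_end","wet_rack","hung_rack","drying_stand","rinse_dish"]:
    R={}
    for c in I:
        t=tip_of(I[c],n); R[c]=[np.array(d["centre"])*[640,400] for d in t[:3]]
        print(n,c,[(np.round(np.array(d["centre"])*[640,400],1),round(d["score"],2)) for d in t[:3]])
    if all(R.values()): print("   tri",*tri([ray(I[c],R[c][0]) for c in I]))
print(sensors.read_state())
E
```

```text
scene [-0.119  -0.6713  0.5975]
top [0.411  0.0498 1.1691]
wet_shoe scene [(array([229.9, 207.6]), 0.95)]
wet_shoe top [(array([265.8, 239.2]), 0.59)]
   tri [0.4363 0.2555 0.0761] [np.float64(0.004514875873828007), np.float64(0.004514875873828074)]
wet_paddle scene [(array([229. , 196.7]), 0.62)]
wet_paddle top [(array([264.6, 245.8]), 0.66)]
   tri [0.4228 0.2469 0.1133] [np.float64(0.0035371488536650847), np.float64(0.0035371488536650054)]
hook_end scene [(array([351.1, 217.8]), 0.84)]
hook_end top [(array([371.1, 211.8]), 0.6)]
   tri [ 0.5257 -0.0616  0.1315] [np.float64(0.00354393026665066), np.float64(0.003543930266650686)]
wet_rack scene [(array([235.6, 235.7]), 0.97), (array([351.4, 216.6]), 0.55)]
wet_rack top [(array([272.5, 246.2]), 0.73)]
   tri [0.424  0.2405 0.0068] [np.float64(0.004813761706891883), np.float64(0.004813761706891787)]
hung_rack scene [(array([365.8, 236.9]), 0.97)]
hung_rack top [(array([369.8, 190.8]), 0.93), (array([365.2, 186.3]), 0.66)]
   tri [ 0.592  -0.0586  0.0591] [np.float64(0.006049928122592901), np.float64(0.006049928122593026)]
drying_stand
[... 406 characters left out ...]
58)]
   tri [ 0.4263  0.0883 -0.0114] [np.float64(0.0057423910768222555), np.float64(0.005742391076822403)]
{'clock': 0.8, 'joint_positions': array([-1.3018,  0.6284,  0.0385,  1.5174, -0.027 ,  0.9963, -0.02  ]), 'qd': array([ 0.001 ,  0.0018,  0.0001,  0.0003, -0.0007,  0.    , -0.0016]), 'effort': array([  0.    , -56.3222,   1.2255, -19.3779,   0.0109,   0.0016,
        -0.    ]), 'tcp_pos': array([0.2135, 0.6139, 0.3039]), 'orientation': array([[-0.9445,  0.3286, -0.    ],
       [ 0.3286,  0.9445,  0.    ],
       [ 0.    ,  0.    , -1.    ]]), 'ft_force': array([-0.0071,  0.571 , -0.6882]), 'moment': array([ 0.0044, -0.0348, -0.0093]), 'finger_force': 0.0, 'width': 0.0850365619231077}
```

View pics/top.png

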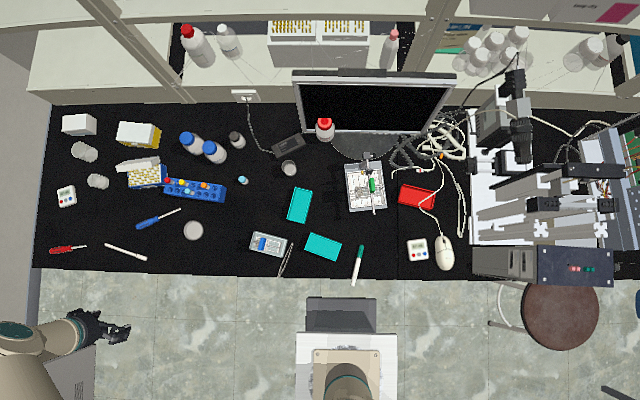

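View pics/scene.png

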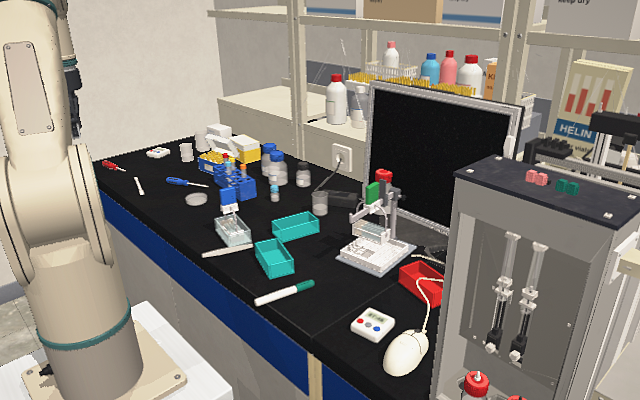

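The top picture shows the blue paddle at about (264,243) in a clear glass dish around (268,244). The stand is at (365,188), with the green paddle at (372,185) and the hook end at (371,211). There are four dish-shaped things: clear glass (268,244), turquoise (322,246), turquoise (299,205) and red (417,195). Only the clear one holds the blue-paddle rack and is glass, so that is the dish meant. I'll confirm it in one enlarged crop.

Run:
```python
from h import *
np.set_printoptions(precision=4,suppress=True)
I={c:get_image(c) for c in("scene","top")}
a=I["top"]["frame"][215:275,235:305]; b=I["top"]["frame"][150:220,335:395]
a=cv2.resize(a,(400,343),interpolation=cv2.INTER_CUBIC); b=cv2.resize(b,(343,400),interpolation=cv2.INTER_CUBIC)
o=np.zeros((400,743,3),np.uint8); o[:343,:400]=a; o[:,400:]=b
cv2.imwrite("pics/crop.png",o[:,:,::-1])
# paddle colour masks
for name,rng,win in(("blue",((100,120,70),(125,255,255)),{"top":(245,225,290,262),"scene":(212,180,245,220)}),("green",((45,100,60),(85,255,255)),{"top":(350,165,390,210),"scene":(355,175,395,215)})):
    R=[]
    for c in I:
        h=cv2.cvtColor(I[c]["frame"],cv2.COLOR_RGB2HSV); m=cv2.inRange(h,*rng); x0,y0,x1,y1=win[c]
        k=np.zeros_like(m);k[y0:y1,x0:x1]=m[y0:y1,x0:x1]; ys,xs=np.nonzero(k); ce=(xs.mean(),ys.mean())
        print(name,c,len(xs),ce,xs.min(),xs.max(),ys.min(),ys.max()); R.append(ray(I[c],ce))
        if c=="top":
            r=cv2.minAreaRect(np.stack([xs,ys],1).astype(np.float32)); P=[onz(I[c],p,.13) for p in cv2.boxPoints(r)]; print("  rect at z=.13",np.array(P)[:,:2])
    print(name,tri(R))
for n in("rinse_dish","wet_rack","drying_stand","hung_rack"):
    for d in cut_out(I["top"],n)[:3]:
        ys,xs=np.nonzero(d["region"])
        if len(xs)<5: continue
        r=cv2.minAreaRect(np.stack([xs,ys],1).astype(np.float32)); P=np.array([onz(I["top"],p,.03) for p in cv2.boxPoints(r)])[:,:2]
        e=P-np.roll(P,1,0); print(n,round(d["score"],2),r[0],"c",P.mean(0),"edges",[(round(np.hypot(*v),3),round(np.degrees(np.arctan2(v[1],v[0])),1)) for v in e[:2]])
```

```text
blue scene 560 (np.float64(230.90892857142856), np.float64(191.04642857142858)) 214 244 180 204
blue top 70 (np.float64(261.4714285714286), np.float64(243.65714285714284)) 258 265 238 249
  rect at z=.13 [[0.4106 0.2665]
 [0.4445 0.2594]
 [0.4409 0.2435]
 [0.4071 0.2507]]
blue (array([0.4306, 0.2528, 0.1239]), [np.float64(0.0059104628011425716), np.float64(0.005910462801142739)])
green scene 234 (np.float64(371.7649572649573), np.float64(192.34188034188034)) 366 378 182 203
green top 72 (np.float64(371.4861111111111), np.float64(184.81944444444446)) 369 374 178 192
  rect at z=.13 [[ 0.6227 -0.0532]
 [ 0.6229 -0.0678]
 [ 0.5813 -0.0678]
 [ 0.5811 -0.0532]]
green (array([ 0.5969, -0.0577,  0.1662]), [np.float64(0.001530634916366642), np.float64(0.0015306349163667615)])
rinse_dish 0.79 (322.35821533203125, 246.3685760498047) c [0.4227 0.0825] edges [(np.float64(0.108), np.float64(70.3)), (np.float64(0.058), np.float64(-19.7))]
rinse_dish 0.72 (267.38140869140625, 244.08343505859375) c [0.4262 0.2561] edges [(np.float64(0.11), np.float64(76.6)), (np.float64(0.059), np.float64(-12.8))]
r
[... 365 characters left out ...]
ges [(np.float64(0.114), np.float64(76.6)), (np.float64(0.06), np.float64(-12.8))]
drying_stand 0.79 (365.030029296875, 183.20999145507812) c [ 0.6272 -0.0504] edges [(np.float64(0.201), np.float64(8.6)), (np.float64(0.128), np.float64(-80.7))]
drying_stand 0.23 (288.0, 167.5) c [0.6739 0.1989] edges [(np.float64(0.057), np.float64(2.2)), (np.float64(0.052), np.float64(-89.3))]
hung_rack 0.69 (368.6585388183594, 187.42681884765625) c [ 0.6124 -0.062 ] edges [(np.float64(0.06), np.float64(6.7)), (np.float64(0.092), np.float64(-82.6))]
hung_rack 0.43 (364.22015380859375, 181.62115478515625) c [ 0.6323 -0.0478] edges [(np.float64(0.198), np.float64(7.2)), (np.float64(0.127), np.float64(-82.2))]
```

View pics/crop.png

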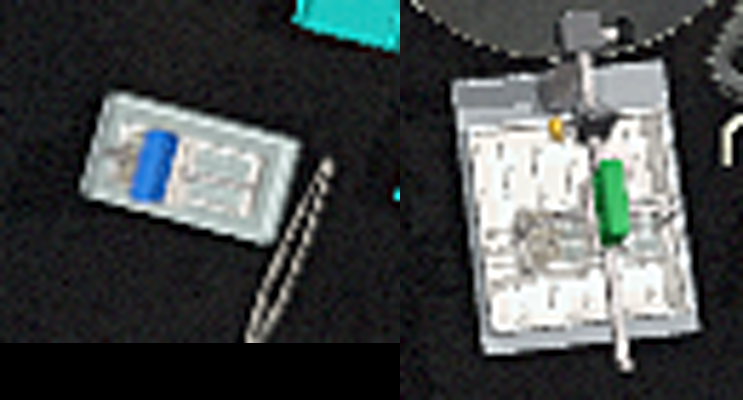

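The crop confirms it. The blue paddle stands in the clear glass dish, with the dish's x axis at about -13°. On the stand, the bar runs up and slightly left at about +7°, with the green rack short of the collar. I'm moving above the blue paddle.

```bash
python3 -m jog '[{"x":21,"y":-36,"z":-4,"yaw":0.011},{"x":21,"y":-36,"z":-4,"yaw":0.011},{"x":21,"y":-36,"z":-4,"yaw":0.011},{"x":21,"y":-36,"z":-4,"yaw":0.011},{"x":21,"y":-36,"z":-4,"yaw":0.011},{"x":21,"y":-36,"z":-4,"yaw":0.011},{"x":21,"y":-36,"z":-4,"yaw":0.011},{"x":21,"y":-36,"z":-4,"yaw":0.011},{"x":21,"y":-36,"z":-4,"yaw":0.011},{"x":21,"y":-36,"z":-4,"yaw":0.011},{},{}]'
python3 - <<'E'
from h import *
np.set_printoptions(precision=4,suppress=True)
I=get_image("wrist"); save(I,"w1.png"); print(I["cam_to_world"])
for n in("wet_paddle","wet_shoe","wet_rack"):
    for d in tip_of(I,n)[:2]:
        uv=np.array(d["centre"])*[640,400]; z={"wet_paddle":.114,"wet_shoe":.086,"wet_rack":.004}[n]; print(n,d["score"],uv,onz(I,uv,z))
h=cv2.cvtColor(I["frame"],cv2.COLOR_RGB2HSV); m=cv2.inRange(h,(100,120,70),(125,255,255))
c=max(cv2.findContours(m,0,1)[0],key=cv2.contourArea); r=cv2.minAreaRect(c); P=np.array([onz(I,p,.134) for p in cv2.boxPoints(r)]); print(r,P)
E
```

```text
[[ 0.3301 -0.9112 -0.2463  0.1511]
 [ 0.9439  0.3183  0.0873  0.6362]
 [-0.0011 -0.2613  0.9653  0.373 ]
 [ 0.      0.      0.      1.    ]]
wet_rack 0.73 [153.92 364.8 ] [0.4234 0.2524 0.004 ]
((423.7000427246094, 193.10000610351562), (22.13594627380371, 402.8741760253906), 71.56505584716797) [[0.2283 0.5218 0.134 ]
 [0.2285 0.8688 0.134 ]
 [0.2485 0.8736 0.134 ]
 [0.2496 0.5192 0.134 ]]invalid input at $[0]: expected keys x, y, z, yaw, jaw
```

View pics/w1.png

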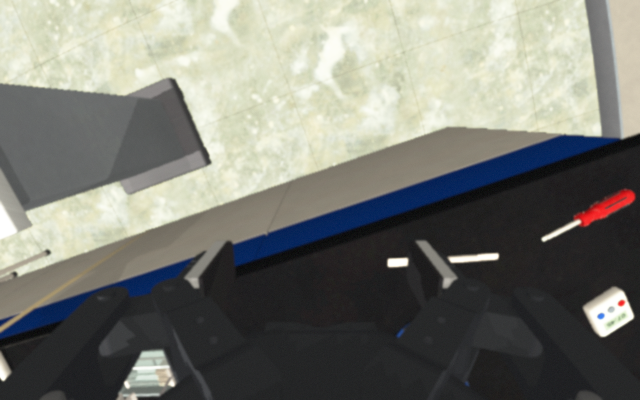

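The wrist picture shows only the floor and bench edge, because the call was refused: every row needs all five keys. I'm repeating the move with complete rows.

```bash
cat > m1.py <<'E'
from h import *
import sys
np.set_printoptions(precision=4,suppress=True)
I=get_image("wrist"); save(I,sys.argv[1]); print(I["cam_to_world"][:3,3])
for n in("wet_paddle","wet_shoe","wet_rack"):
    for d in tip_of(I,n)[:2]:
        uv=np.array(d["centre"])*[640,400]; z={"wet_paddle":.114,"wet_shoe":.086,"wet_rack":.004}[n]; print(n,d["score"],uv,onz(I,uv,z))
h=cv2.cvtColor(I["frame"],cv2.COLOR_RGB2HSV); m=cv2.inRange(h,(100,120,70),(125,255,255))
c=max(cv2.findContours(m,0,1)[0],key=cv2.contourArea); r=cv2.minAreaRect(c); P=np.array([onz(I,p,.134) for p in cv2.boxPoints(r)]); print(r,P)
E
python3 -m jog '[{"x":21,"y":-36,"z":-4,"yaw":0.011,"jaw":1},{"x":21,"y":-36,"z":-4,"yaw":0.011,"jaw":1},{"x":21,"y":-36,"z":-4,"yaw":0.011,"jaw":1},{"x":21,"y":-36,"z":-4,"yaw":0.011,"jaw":1},{"x":21,"y":-36,"z":-4,"yaw":0.011,"jaw":1},{"x":21,"y":-36,"z":-4,"yaw":0.011,"jaw":1},{"x":21,"y":-36,"z":-4,"yaw":0.011,"jaw":1},{"x":21,"y":-36,"z":-4,"yaw":0.011,"jaw":1},{"x":21,"y":-36,"z":-4,"yaw":0.011,"jaw":1},{"x":21,"y":-36,"z":-4,"yaw":0.011,"jaw":1},{"x":0,"y":0,"z":0,"yaw":0,"jaw":1},{"x":0,"y":0,"z":0,"yaw":0,"jaw":1}]'
python3 m1.py w2.png
```

```text
clock: 2.5
tcp_pos: [0.4241, 0.2531, 0.264]
orientation: [[-0.974, 0.226, 0.0], [0.226, 0.974, 0.0], [-0.0, 0.0, -1.0]]
ft_force: [-0.8, 0.7, 0.2]
width: 0.0854
finger_force: 0.0
[0.3597 0.2686 0.3331]
wet_paddle 0.58 [322.304 204.4  ] [0.4235 0.255  0.114 ]
wet_shoe 0.58 [326.208 198.4  ] [0.4271 0.2578 0.086 ]
wet_rack 0.6 [324.672 177.6  ] [0.4248 0.2581 0.004 ]
((553.3500366210938, 266.2691650390625), (179.2635955810547, 72.19195556640625), 5.640549182891846) [[0.5148 0.3467 0.134 ]
 [0.455  0.3576 0.134 ]
 [0.5057 0.503  0.134 ]
 [0.5761 0.5043 0.134 ]]
```

View pics/w2.png

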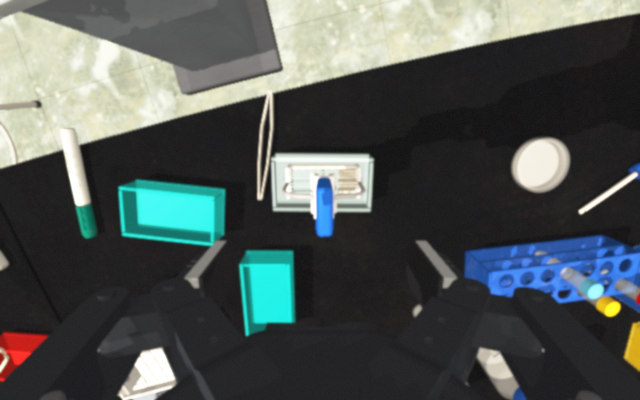

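The wrist picture shows the blue paddle at (323,207) and upright in the image, so the yaw is right to within a degree or two. The clear dish is centred at (323,182). I'm going down and gripping.

```bash
python3 -m jog '[{"x":1,"y":3,"z":-20,"yaw":0,"jaw":0.7},{"x":0,"y":0,"z":-25,"yaw":0,"jaw":0.7},{"x":0,"y":0,"z":-25,"yaw":0,"jaw":0.7},{"x":0,"y":0,"z":-15,"yaw":0,"jaw":0.7},{"x":0,"y":0,"z":-7,"yaw":0,"jaw":0.7},{"x":0,"y":0,"z":0,"yaw":0,"jaw":0.4},{"x":0,"y":0,"z":0,"yaw":0,"jaw":0.25},{"x":0,"y":0,"z":0,"yaw":0,"jaw":0.1},{"x":0,"y":0,"z":0,"yaw":0,"jaw":0},{"x":0,"y":0,"z":0,"yaw":0,"jaw":0},{"x":0,"y":0,"z":0,"yaw":0,"jaw":0},{"x":0,"y":0,"z":0,"yaw":0,"jaw":0},{"x":0,"y":0,"z":0,"yaw":0,"jaw":0}]' 50
```

```text
clock: 4.0
tcp_pos: [0.4248, 0.257, 0.1724]
orientation: [[-0.975, 0.223, 0.001], [0.223, 0.975, 0.0], [-0.001, 0.001, -1.0]]
ft_force: [-0.8, 0.8, 6.2]
width: 0.0112
finger_force: 54.3
```

Gripped: the opening is 11 mm and the grip force 54 N. Now I'll lift straight up, swing to a viewpoint left of the stand while turning to the bar's direction, and look at the hook with the wrist camera.

```bash
python3 -m jog '[{"x":0,"y":0,"z":6,"yaw":0,"jaw":0},{"x":0,"y":0,"z":12,"yaw":0,"jaw":0},{"x":0,"y":0,"z":20,"yaw":0,"jaw":0},{"x":0,"y":0,"z":25,"yaw":0,"jaw":0},{"x":0,"y":0,"z":25,"yaw":0,"jaw":0},{"x":0,"y":0,"z":25,"yaw":0,"jaw":0},{"x":0,"y":0,"z":15,"yaw":0,"jaw":0},{"x":10,"y":-10,"z":0,"yaw":0.02,"jaw":0},{"x":20,"y":-18,"z":0,"yaw":0.04,"jaw":0},{"x":20,"y":-18,"z":0,"yaw":0.04,"jaw":0},{"x":20,"y":-18,"z":0,"yaw":0.04,"jaw":0},{"x":20,"y":-18,"z":0,"yaw":0.04,"jaw":0},{"x":20,"y":-18,"z":0,"yaw":0.04,"jaw":0},{"x":20,"y":-18,"z":0,"yaw":0.04,"jaw":0},{"x":20,"y":-18,"z":0,"yaw":0.04,"jaw":0},{"x":20,"y":-18,"z":0,"yaw":0.04,"jaw":0},{"x":10,"y":-15,"z":0,"yaw":0.015,"jaw":0},{"x":0,"y":0,"z":0,"yaw":0,"jaw":0},{"x":0,"y":0,"z":0,"yaw":0,"jaw":0},{"x":0,"y":0,"z":0,"yaw":0,"jaw":0}]'
cat > m2.py <<'E'
from h import *
import sys
np.set_printoptions(precision=4,suppress=True)
I=get_image("wrist"); save(I,sys.argv[1]); print(I["cam_to_world"][:3,3])
for n,z in(("hook_end",.14),("hung_rack",.058),("wet_paddle",None),("wet_shoe",None),("drying_stand",0)):
    for d in tip_of(I,n)[:3]:
        uv=np.array(d["centre"])*[640,400]; print(n,round(d["score"],2),uv,onz(I,uv,z) if z is not None else "")
h=cv2.cvtColor(I["frame"],cv2.COLOR_RGB2HSV); m=cv2.inRange(h,(45,100,60),(85,255,255))
for c in cv2.findContours(m,0,1)[0]:
    if cv2.contourArea(c)>150: r=cv2.minAreaRect(c); print("green",r,np.array([onz(I,p,.188)[:2] for p in cv2.boxPoints(r)]).round(4).tolist())
E
python3 m2.py w3.png
```

```text
clock: 6.0
tcp_pos: [0.6037, 0.0894, 0.3002]
orientation: [[-0.991, -0.131, -0.001], [-0.131, 0.991, 0.001], [0.001, 0.001, -1.0]]
ft_force: [-0.2, 0.1, -0.8]
width: 0.0111
finger_force: 53.2
[0.5381 0.0813 0.3693]
hook_end 0.8 [129.024  69.28 ] [ 0.5191 -0.067   0.14  ]
hung_rack 0.97 [185.92 157.32] [ 0.596  -0.0582  0.058 ]
wet_paddle 0.45 [476.8   44.72] 
wet_shoe 0.87 [322.624 237.8  ] 
wet_shoe 0.24 [387.392 228.4  ] 
drying_stand 0.66 [208.384 167.   ] [ 0.6157 -0.0547  0.    ]
green ((117.51547241210938, 174.5865478515625), (54.35446548461914, 50.944129943847656), 79.87532806396484) [[0.5764, -0.0649], [0.5668, -0.031], [0.6012, -0.0255], [0.6122, -0.0608]]
```

View pics/w3.png

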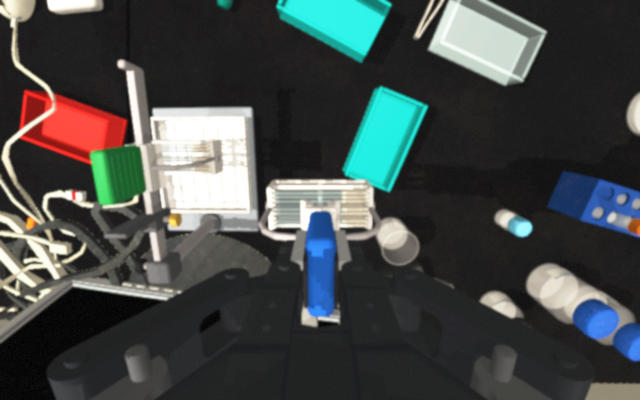

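The wrist picture shows the blue rack held upright at (320,250). The stand is at left, with the bar running from its upturned end at (125,66) to the clamp at (160,270), the green paddle at (118,175) and the dark collar plate at about (145,222). I'll enlarge this for exact bar pixels.

Run:
```python
import cv2
f=cv2.imread("pics/w3.png")[45:285,80:270]
cv2.imwrite("pics/w3c.png",cv2.resize(f,None,fx=2.5,fy=2.5,interpolation=cv2.INTER_CUBIC))
```

```text
(no output)
```

View pics/w3c.png

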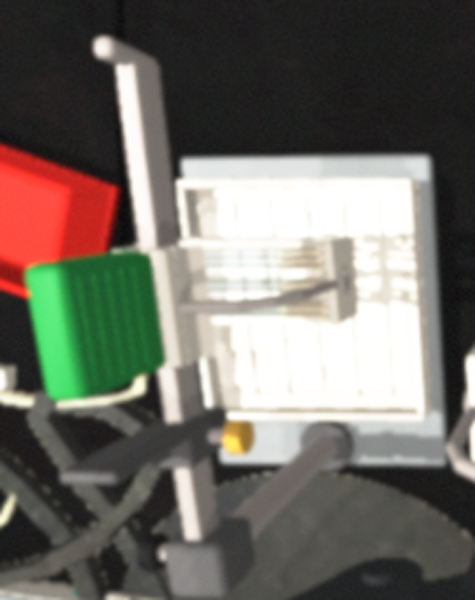

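The crop shows the bar's top edge, with the inner corner of the upturned end at about crop (128,71). The green paddle's lower edge runs from crop (152,252) to (164,360), and the collar plate crosses the bar at about crop (180,435).

Run:
```python
from h import *
np.set_printoptions(precision=4,suppress=True)
I=get_image("wrist")
def q(u,v,z): return onz(I,(80+u/2.5,45+v/2.5),z)
h=q(128,71,.14); print("hook",h)
L=[q(119,75,.14),q(143,245,.14),q(160,372,.14)]; print("bar -y edge",L,[np.degrees(np.arctan2(*(b-a)[[1,0]])) for a,b in((L[0],L[1]),(L[0],L[2]))])
R=[q(157,65,.126),q(178,243,.126)]; print("bar +y low edge",R, np.degrees(np.arctan2(*(R[1]-R[0])[[1,0]])))
R=[q(134,75,.14),q(155,235,.14)]; print("bar ridge",R, np.degrees(np.arctan2(*(R[1]-R[0])[[1,0]])))
a,b=q(152,252,.146),q(164,360,.146); print("green lower edge",a,b,np.linalg.norm(a-b),np.degrees(np.arctan2(*(b-a)[[1,0]])))
print("collar",q(178,430,.14),q(195,435,.126))
S=[get_image(c) for c in("scene","top")]
for n in("hook_end",):
    r=[ray(I,np.array(tip_of(I,n)[0]["centre"])*[640,400])]+[ray(s,np.array(tip_of(s,n)[0]["centre"])*[640,400]) for s in S if tip_of(s,n)]
    print(n,tri(r))
# held rack: shoe/paddle check
for X,l in(((.6037,.0894,.3002-.0584),"paddle pt"),((.6037,.0894,.3002-.0864),"shoe")): print(l,proj(I,X))
```

```text
hook [ 0.5226 -0.0662  0.14  ]
bar -y edge [array([ 0.524 , -0.0691,  0.14  ]), array([ 0.5748, -0.0623,  0.14  ]), array([ 0.6163, -0.0577,  0.14  ])] [np.float64(7.625657971261987), np.float64(7.025699570356841)]
bar +y low edge [array([ 0.5188, -0.0655,  0.126 ]), array([ 0.5749, -0.0588,  0.126 ])] 6.852809665405453
bar ridge [array([ 0.5236, -0.0643,  0.14  ]), array([ 0.5711, -0.0583,  0.14  ])] 7.2784228177151995
green lower edge [ 0.5757 -0.0557  0.146 ] [ 0.6101 -0.0526  0.146 ] 0.03453985437723237 5.091379834439308
collar [ 0.6361 -0.0521  0.14  ] [ 0.6431 -0.0539  0.126 ]
hook_end (array([ 0.5277, -0.0666,  0.1392]), [np.float64(0.005849298767358272), np.float64(0.0014493673432184374), np.float64(0.006714518374862802)])
paddle pt [321.6924 259.4016]
shoe [321.553  236.7042]
```

The bar points at about 7.2° and the hook is at about (0.523, -0.0665). The green rack sits about 70 mm along the bar, so the blue shoe has room between 19 and 32 mm from the hook. I'm moving to the front of the hook, first in x, then in y and down.

```bash
python3 -m jog '[{"x":-12,"y":0,"z":0,"yaw":0,"jaw":0},{"x":-25,"y":0,"z":0,"yaw":0,"jaw":0},{"x":-25,"y":0,"z":0,"yaw":0,"jaw":0},{"x":-25,"y":0,"z":0,"yaw":0,"jaw":0},{"x":-25,"y":0,"z":0,"yaw":0,"jaw":0},{"x":-13,"y":-10,"z":-2,"yaw":0,"jaw":0},{"x":0,"y":-25,"z":-7,"yaw":-0.005,"jaw":0},{"x":0,"y":-25,"z":-7,"yaw":0,"jaw":0},{"x":0,"y":-25,"z":-7,"yaw":0,"jaw":0},{"x":0,"y":-25,"z":-7,"yaw":0,"jaw":0},{"x":0,"y":-25,"z":-7,"yaw":0,"jaw":0},{"x":0,"y":-17,"z":-5,"yaw":0,"jaw":0},{"x":0,"y":-10,"z":0,"yaw":0,"jaw":0},{"x":0,"y":0,"z":0,"yaw":0,"jaw":0},{"x":0,"y":0,"z":0,"yaw":0,"jaw":0}]'
python3 - <<'E'
from h import *
np.set_printoptions(precision=4,suppress=True)
p=sensors.read_state()["tcp_pos"]; S=get_image("scene"); f=S["frame"].copy()
save(S,"s2.png",(310,150,430,290),4)
for n in("hook_end","wet_shoe","wet_paddle"): print(n,[(d["score"],np.array(d["centre"])*[640,400]) for d in tip_of(S,n)[:2]])
print(p,"pred hook",proj(S,(.523,-.0665,.14)),"pred shoe",proj(S,p-[0,0,.0864]),"paddle",proj(S,p-[0,0,.0584]))
E
```

```text
clock: 8.2
tcp_pos: [0.4799, -0.0733, 0.2583]
orientation: [[-0.992, -0.125, 0.001], [-0.125, 0.992, 0.001], [-0.001, 0.001, -1.0]]
ft_force: [-0.0, -0.2, -1.6]
width: 0.0112
finger_force: 53.2
hook_end [(0.69, array([350.08, 214.68])), (0.29, array([339.584, 244.88 ]))]
wet_shoe [(0.78, array([336.896, 209.28 ]))]
wet_paddle [(0.65, array([337.024, 198.32 ])), (0.16, array([350.976, 214.4  ]))]
[ 0.4799 -0.0733  0.2583] pred hook [350.2804 215.6724] pred shoe [337.9308 209.6206] paddle [337.9258 196.8705]
```

View pics/s2.png

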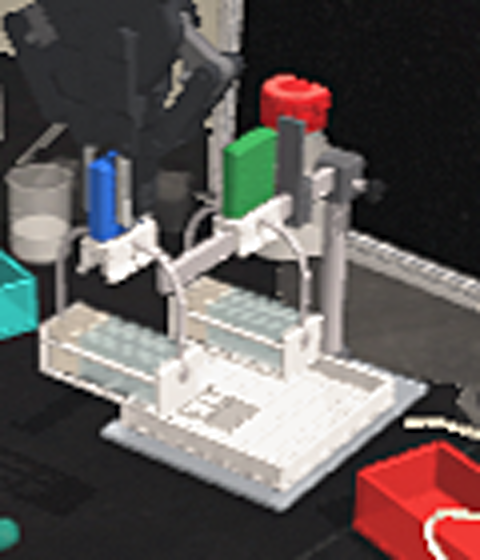

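The crop shows the blue rack in front of the hook (raw-image shoe at about (337,209), hook at (350,215)), with the bar at window height. Both detections agree with my estimates to within a pixel or so. I'm threading the bail along the bar.

```bash
python3 -m jog '[{"x":4,"y":1.5,"z":0,"yaw":0,"jaw":0},{"x":8,"y":1.5,"z":0,"yaw":0,"jaw":0},{"x":8,"y":1,"z":0,"yaw":0,"jaw":0},{"x":8,"y":1,"z":0,"yaw":0,"jaw":0},{"x":8,"y":1,"z":0,"yaw":0,"jaw":0},{"x":8,"y":1,"z":0,"yaw":0,"jaw":0},{"x":8,"y":1,"z":0,"yaw":0,"jaw":0},{"x":8,"y":1,"z":0,"yaw":0,"jaw":0},{"x":6,"y":1,"z":0,"yaw":0,"jaw":0},{"x":3,"y":0,"z":0,"yaw":0,"jaw":0},{"x":0,"y":0,"z":0,"yaw":0,"jaw":0},{"x":0,"y":0,"z":0,"yaw":0,"jaw":0}]'
python3 - <<'E'
from h import *
np.set_printoptions(precision=4,suppress=True)
p=sensors.read_state()["tcp_pos"]; S=get_image("scene")
save(S,"s3.png",(320,165,420,265),5.5)
for n in("hook_end","wet_shoe","wet_paddle"): print(n,[(d["score"],np.array(d["centre"])*[640,400]) for d in tip_of(S,n)[:2]])
print(p,"shoe",proj(S,p-[0,0,.0864]),"bar pt",proj(S,(.5483,-.0633,.14)))
E
```

```text
clock: 9.6
tcp_pos: [0.5482, -0.0642, 0.2578]
orientation: [[-0.992, -0.125, -0.001], [-0.125, 0.992, -0.0], [0.001, 0.0, -1.0]]
ft_force: [-0.1, -0.3, -1.9]
width: 0.0112
finger_force: 53.2
hook_end [(0.56, array([349.632, 216.12 ]))]
wet_shoe [(0.6, array([358.208, 199.08 ]))]
wet_paddle [(0.76, array([361.088, 185.48 ]))]
[ 0.5482 -0.0642  0.2578] shoe [357.9894 198.0277] bar pt [357.4405 211.2914]
```

View pics/s3.png

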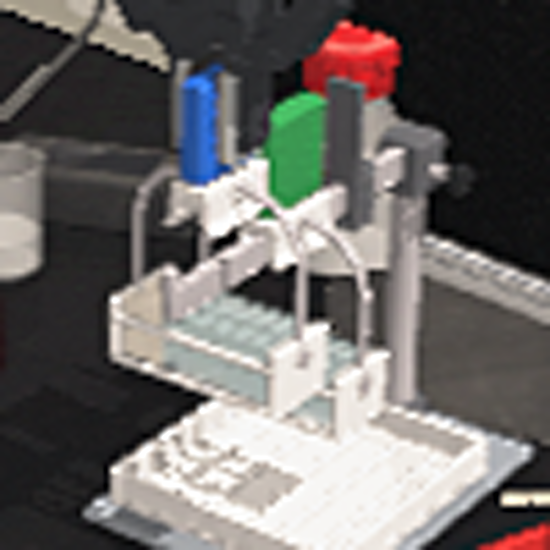

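The crop shows the bar running through the bail. The blue shoe spans crop x 165–270, and the green shoe starts at about x 275. Before lowering I'll check numerically the gap to the green rack and to the upturned end.

Run:
```python
from h import *
from scipy.optimize import minimize
np.set_printoptions(precision=4,suppress=True)
p=sensors.read_state()["tcp_pos"]; S=get_image("scene"); T=get_image("top")
a=np.radians(7.2); ux=np.array([np.cos(a),np.sin(a),0]); uy=np.array([-ux[1],ux[0],0]); H=np.array([.523,-.0665,0])
def box(im,c,z0,z1):
    P=np.array([proj(im,c+i*.019*ux+j*.006*uy+[0,0,z]) for i in(-1,1) for j in(-1,1) for z in(z0,z1)]); return P.min(0),P.max(0)
for im,c in((S,"scene"),(T,"top")):
    f=cv2.cvtColor(im["frame"],cv2.COLOR_RGB2HSV)
    for nm,rng,cc,z in(("blue",((100,100,50),(125,255,255)),np.array([*p[:2],0]),p[2]-.168),("green",((45,80,50),(85,255,255)),H+.0705*ux,.058)):
        lo,hi=box(im,cc,z+.088,z+.130); m=cv2.inRange(f,*rng); k=np.zeros_like(m); x0,y0=(lo-6).astype(int); x1,y1=(hi+6).astype(int); k[y0:y1,x0:x1]=m[y0:y1,x0:x1]
        ys,xs=np.nonzero(k); print(c,nm,"pred",lo,hi,"meas",(xs.min(),ys.min(),xs.max()+1,ys.max()+1) if len(xs) else None)
    print(c,"px/mm along bar",proj(im,H+.06*ux+[0,0,.16])-proj(im,H+.05*ux+[0,0,.16]))
```

```text
scene blue pred [350.3124 173.0409] [366.1658 199.0123] meas (np.int64(353), np.int64(176), np.int64(362), np.int64(199))
scene green pred [362.267  180.3121] [377.4069 205.2334] meas (np.int64(367), np.int64(181), np.int64(379), np.int64(205))
scene px/mm along bar [ 2.6719 -1.5794]
top blue pred [371.657  191.5814] [379.6367 208.0114] meas None
top green pred [368.218  177.4765] [375.7408 193.7887] meas (np.int64(369), np.int64(178), np.int64(371), np.int64(181))
top px/mm along bar [-0.4425 -3.4687]
```

The gap to green looks like 7–10 mm, so it's fine to lower. I'll go down gently and watch the force.

```bash
python3 -m jog '[{"x":0,"y":1,"z":-5,"yaw":0,"jaw":0},{"x":0,"y":0,"z":-6,"yaw":0,"jaw":0},{"x":0,"y":0,"z":-6,"yaw":0,"jaw":0},{"x":0,"y":0,"z":-4,"yaw":0,"jaw":0},{"x":0,"y":0,"z":0,"yaw":0,"jaw":0}]'
python3 -m jog '[{"x":0,"y":0,"z":-2,"yaw":0,"jaw":0},{"x":0,"y":0,"z":-2,"yaw":0,"jaw":0},{"x":0,"y":0,"z":-1,"yaw":0,"jaw":0},{"x":0,"y":0,"z":0,"yaw":0,"jaw":0}]'
python3 -m jog '[{"x":0,"y":0,"z":-1.5,"yaw":0,"jaw":0},{"x":0,"y":0,"z":-1.5,"yaw":0,"jaw":0},{"x":0,"y":0,"z":0,"yaw":0,"jaw":0}]'
```

```text
clock: 10.4
tcp_pos: [0.5481, -0.0631, 0.236]
orientation: [[-0.992, -0.125, -0.002], [-0.125, 0.992, 0.0], [0.002, 0.0, -1.0]]
ft_force: [0.0, 0.1, -2.5]
width: 0.0116
finger_force: 53.2
clock: 10.8
tcp_pos: [0.5485, -0.0631, 0.2319]
orientation: [[-0.992, -0.125, -0.0], [-0.125, 0.992, -0.0], [0.0, 0.0, -1.0]]
ft_force: [-0.6, 0.3, -1.0]
width: 0.0113
finger_force: 53.2
clock: 11.1
tcp_pos: [0.5484, -0.0631, 0.2287]
orientation: [[-0.992, -0.125, -0.0], [-0.125, 0.992, 0.0], [0.0, 0.0, -1.0]]
ft_force: [0.0, 0.8, -2.1]
width: 0.0112
finger_force: 53.2
```

```bash
python3 -m jog '[{"x":0,"y":0,"z":-1,"yaw":0,"jaw":0},{"x":0,"y":0,"z":-1,"yaw":0,"jaw":0},{"x":0,"y":0,"z":0,"yaw":0,"jaw":0}]'
python3 -m jog '[{"x":0,"y":0,"z":-0.5,"yaw":0,"jaw":0},{"x":0,"y":0,"z":-0.5,"yaw":0,"jaw":0},{"x":0,"y":0,"z":0,"yaw":0,"jaw":0}]'
```

```text
clock: 11.4
tcp_pos: [0.5485, -0.0631, 0.2268]
orientation: [[-0.992, -0.125, -0.0], [-0.125, 0.992, 0.0], [0.0, 0.0, -1.0]]
ft_force: [0.7, 0.7, -1.8]
width: 0.0112
finger_force: 53.2
clock: 11.7
tcp_pos: [0.5486, -0.0631, 0.2259]
orientation: [[-0.992, -0.125, 0.0], [-0.125, 0.992, 0.0], [-0.0, 0.0, -1.0]]
ft_force: [0.3, -0.3, -1.0]
width: 0.0113
finger_force: 53.2
```

```bash
python3 -m jog '[{"x":0,"y":0,"z":-0.5,"yaw":0,"jaw":0},{"x":0,"y":0,"z":-0.5,"yaw":0,"jaw":0},{"x":0,"y":0,"z":0,"yaw":0,"jaw":0}]'
python3 -c "
from h import *
for i in range(4): get_image('wrist'); print(sensors.read_state()['ft_force'].round(2))"
python3 -m jog '[{"x":0,"y":0,"z":-0.5,"yaw":0,"jaw":0},{"x":0,"y":0,"z":-0.5,"yaw":0,"jaw":0},{"x":0,"y":0,"z":0,"yaw":0,"jaw":0}]'
python3 -c "
from h import *
for i in range(4): get_image('wrist'); print(sensors.read_state()['ft_force'].round(2))"
```

```text
clock: 12.0
tcp_pos: [0.5486, -0.0631, 0.2252]
orientation: [[-0.992, -0.125, 0.0], [-0.125, 0.992, -0.0], [-0.0, -0.0, -1.0]]
ft_force: [-0.5, -0.6, 3.5]
width: 0.0109
finger_force: 53.8
[-1.04 -0.57  2.53]
[-0.84  0.19  2.74]
[-0.8   0.37  2.89]
[-1.89 -0.15  4.28]
clock: 12.5
tcp_pos: [0.5485, -0.0631, 0.2244]
orientation: [[-0.992, -0.125, 0.0], [-0.125, 0.992, -0.0], [-0.0, -0.0, -1.0]]
ft_force: [-2.4, 0.5, 8.3]
width: 0.0109
finger_force: 54.5
[-2.81 -0.51  7.06]
[-1.22 -0.02  6.23]
[-2.4   0.47  6.31]
[-3.63 -0.83  6.81]
```

Seated: contact begins at TCP z ≈ 0.2255, with about 8 N on the bar. I'll ease up by 1 mm to lighten it and slide along the bar.

```bash
python3 -m jog '[{"x":0,"y":0,"z":0.5,"yaw":0,"jaw":0},{"x":0,"y":0,"z":0.3,"yaw":0,"jaw":0},{"x":1,"y":0,"z":0,"yaw":0,"jaw":0},{"x":2,"y":0.3,"z":0,"yaw":0,"jaw":0},{"x":2,"y":0.3,"z":0,"yaw":0,"jaw":0},{"x":2,"y":0.2,"z":0,"yaw":0,"jaw":0}]'
python3 -m jog '[{"x":2,"y":0.3,"z":0,"yaw":0,"jaw":0},{"x":2,"y":0.2,"z":0,"yaw":0,"jaw":0},{"x":2,"y":0.3,"z":0,"yaw":0,"jaw":0},{"x":2,"y":0.2,"z":0,"yaw":0,"jaw":0}]'
python3 -m jog '[{"x":2,"y":0.3,"z":0,"yaw":0,"jaw":0},{"x":2,"y":0.2,"z":0,"yaw":0,"jaw":0}]'
```

```text
clock: 13.3
tcp_pos: [0.5554, -0.0624, 0.2248]
orientation: [[-0.992, -0.125, -0.001], [-0.125, 0.992, -0.0], [0.001, -0.0, -1.0]]
ft_force: [-2.4, 0.4, 6.1]
width: 0.0113
finger_force: 54.2
clock: 13.7
tcp_pos: [0.563, -0.0616, 0.2248]
orientation: [[-0.992, -0.125, -0.002], [-0.125, 0.992, -0.0], [0.002, -0.0, -1.0]]
ft_force: [-4.6, -0.3, 7.8]
width: 0.0111
finger_force: 54.3
clock: 13.9
tcp_pos: [0.567, -0.0611, 0.2249]
orientation: [[-0.992, -0.125, -0.002], [-0.125, 0.992, -0.0], [0.002, -0.0, -1.0]]
ft_force: [-4.2, -1.0, 7.9]
width: 0.0111
finger_force: 54.4
```

```bash
python3 -m jog '[{"x":0,"y":0,"z":0.5,"yaw":0,"jaw":0},{"x":1,"y":0.1,"z":0.3,"yaw":0,"jaw":0},{"x":2,"y":0.3,"z":0,"yaw":0,"jaw":0},{"x":0,"y":0,"z":0,"yaw":0,"jaw":0}]'
python3 -m jog '[{"x":2,"y":0.2,"z":0,"yaw":0,"jaw":0},{"x":2,"y":0.3,"z":0,"yaw":0,"jaw":0}]'
```

```text
clock: 14.3
tcp_pos: [0.5708, -0.0604, 0.2254]
orientation: [[-0.992, -0.125, 0.0], [-0.125, 0.992, -0.0], [-0.0, -0.0, -1.0]]
ft_force: [-2.4, -0.7, 3.8]
width: 0.0111
finger_force: 54.1
clock: 14.5
tcp_pos: [0.5746, -0.0599, 0.2255]
orientation: [[-0.992, -0.125, -0.0], [-0.125, 0.992, -0.0], [0.0, 0.0, -1.0]]
ft_force: [-2.8, -0.2, 3.3]
width: 0.0114
finger_force: 54.1
```

```bash
for i in 1; do python3 -m jog '[{"x":1,"y":0.1,"z":0,"yaw":0,"jaw":0},{"x":1,"y":0.1,"z":0.2,"yaw":0,"jaw":0}]'; done
python3 -m jog '[{"x":1,"y":0.1,"z":0,"yaw":0,"jaw":0},{"x":1,"y":0.2,"z":0,"yaw":0,"jaw":0}]'
python3 -c "
from h import *
np.set_printoptions(precision=3,suppress=True)
T=get_image('scene');print([sensors.read_state()['ft_force'].round(2) for _ in range(1)])
f=cv2.cvtColor(T['frame'],cv2.COLOR_RGB2HSV)
m=cv2.inRange(f,(45,80,50),(85,255,255))[170:215,355:400];ys,xs=np.nonzero(m);print('green cols',xs.min()+355,xs.max()+356)
"
```

```text
clock: 14.7
tcp_pos: [0.5765, -0.0596, 0.2256]
orientation: [[-0.992, -0.125, -0.001], [-0.125, 0.992, 0.0], [0.001, 0.0, -1.0]]
ft_force: [-4.9, -0.1, 4.5]
width: 0.0113
finger_force: 54.1
clock: 14.9
tcp_pos: [0.5768, -0.0596, 0.2254]
orientation: [[-0.992, -0.125, -0.005], [-0.125, 0.992, -0.0], [0.005, 0.0, -1.0]]
ft_force: [-7.8, -0.7, 8.7]
width: 0.0113
finger_force: 54.6
[array([-8.54, -1.2 ,  7.79])]
green cols 374 385
```

The TCP has stopped at x = 0.5768 with about 8 N against the push, and green has moved about 25 mm along, so the racks are against the collar. One small firm press and a hold, then I release.

```bash
python3 -m jog '[{"x":0.5,"y":0,"z":0.3,"yaw":0,"jaw":0},{"x":0,"y":0,"z":0,"yaw":0,"jaw":0},{"x":0,"y":0,"z":0,"yaw":0,"jaw":0}]'
python3 -m jog '[{"x":0,"y":0,"z":0,"yaw":0,"jaw":0.05},{"x":0,"y":0,"z":0,"yaw":0,"jaw":0.15},{"x":0,"y":0,"z":0,"yaw":0,"jaw":0.2},{"x":0,"y":0,"z":0,"yaw":0,"jaw":0.3},{"x":0,"y":0,"z":0,"yaw":0,"jaw":0.4},{"x":0,"y":0,"z":0,"yaw":0,"jaw":0.4},{"x":0,"y":0,"z":0,"yaw":0,"jaw":0.4}]' 20
```

```text
clock: 15.25
tcp_pos: [0.5768, -0.0596, 0.2256]
orientation: [[-0.992, -0.125, -0.005], [-0.125, 0.992, -0.0], [0.005, 0.001, -1.0]]
ft_force: [-8.0, -0.9, 6.4]
width: 0.0115
finger_force: 54.5
clock: 15.95
tcp_pos: [0.5792, -0.0593, 0.226]
orientation: [[-0.992, -0.125, 0.0], [-0.125, 0.992, 0.0], [-0.0, 0.0, -1.0]]
ft_force: [-0.2, -0.2, 0.2]
width: 0.0339
finger_force: 0.0
```

Released, with no force left on the tool. I'm retreating straight up and taking one last look.

```bash
python3 -m jog '[{"x":0,"y":0,"z":5,"yaw":0,"jaw":0.4},{"x":0,"y":0,"z":15,"yaw":0,"jaw":0.4},{"x":0,"y":0,"z":25,"yaw":0,"jaw":0.4},{"x":0,"y":0,"z":30,"yaw":0,"jaw":0.4},{"x":0,"y":0,"z":30,"yaw":0,"jaw":0.4},{"x":-20,"y":0,"z":20,"yaw":0,"jaw":0.4},{"x":-30,"y":0,"z":0,"yaw":0,"jaw":0.4},{"x":-30,"y":0,"z":0,"yaw":0,"jaw":0.4},{"x":0,"y":0,"z":0,"yaw":0,"jaw":0.4},{"x":0,"y":0,"z":0,"yaw":0,"jaw":0.4}]'
python3 -c "
from h import *
S=get_image('scene'); save(S,'s4.png',(320,165,420,265),5.5)"
```

```text
clock: 16.95
tcp_pos: [0.4992, -0.0594, 0.3518]
orientation: [[-0.992, -0.125, 0.002], [-0.125, 0.992, -0.0], [-0.002, -0.0, -1.0]]
ft_force: [0.1, -0.4, 1.2]
width: 0.0345
finger_force: 0.0
```

View pics/s4.png

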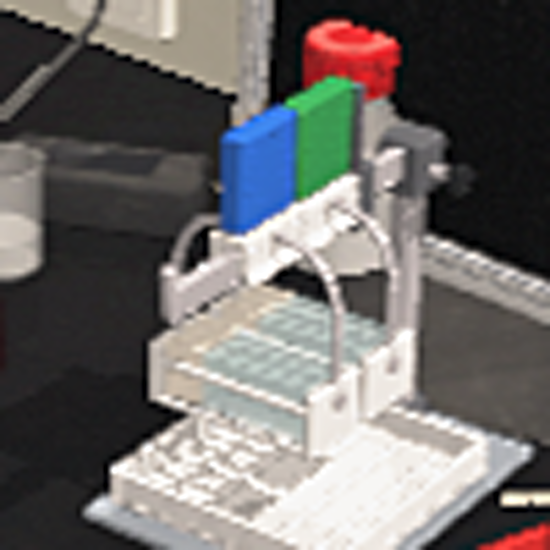

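The picture shows both racks hanging straight on the bar. The blue paddle at crop (258,170) touches the green one at (325,140), and green is against the collar plate at (360,145).

```bash
python3 -c "
from station import workorder
print(workorder.hand_in())"
```

```text
the job is handed in; nothing more can be done
None
```

The blue rack hangs on the bar in front of the green one, both pressed back against the stop collar and released, and the job is handed in; the hand-in gave no verdict.

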